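# Refit the burger former's plungers and take off its lockout padlock

### The job

The burger former has been washed and is still locked out: first stand its two loose blue-footed plungers, one after the other, fully down in the two empty bores of the white mould plate and let go of them. Then open the red dial padlock on the main switch where it lies: turn its dial clockwise until the white pointer clicks in at the yellow mark, turn it back anticlockwise until it clicks in at the green mark, pull the lock's body away from the staple until the shackle is fully out, and unhook it. Finish while holding the open padlock in the gripper, level with its dial on top and lifted a good hand's breadth above the machine's panel, to show that the lockout is off; leave the other things on the bench as they are.

Things in the scene. Friction and masses are not known exactly. Their poses are not given: they have to be found in the camera images.
- former: Bench burger former, fixed. Origin on the bench under it; x away from the operator, y to its left. Steel bed, x +-130 mm, y -200 to 330, flat top (the control panel) at z = 70 mm. White mould plate 160 x 160 mm centred at (0, 75), face at z = 100. Head with hopper from y = 190, up to z = 240. Main switch, red handle on yellow plate, at (70, -120), up to z = 106. Green button (75, -52), lamp (105, -20), low.
- bore_near (a point): Empty bore of the mould plate, operator's side: centre of its flat floor, 24 mm below the plate's face. Bore 50 mm across (12-sided), 1.5 mm lead-in chamfer. Axes as the former's. Either plunger may go in either empty bore. The two bores 74 mm farther along +y are already filled by plungers, whose stems reach 38 mm above the plate.
- bore_far (a point): The other empty bore, alike, 74 mm farther along the former's +x.
- plunger_a: Loose knock-out plunger, upright in the tray at the start: round blue foot 46 mm across, 18 mm high, lower edge chamfered; on it a round steel stem 14 mm in diameter, flat top 62 mm above the underside (a cone joins them up to 26 mm). Origin: centre of the underside; z along the stem. 100 to 160 g. Seated, it rests on the bore's floor, the stem 38 mm above the plate.
- plunger_b: The second loose plunger, the same.
- tray: Low stainless tray, fixed: 280 x 190 mm, rim 22 mm high, floor 4 mm above the bench. Origin: centre of the underside. Holds the two plungers, a ring and a nut.
- lock: Red dial padlock, loose, about 0.5 kg, lying flat on the panel. Origin: centre of the body's underside; z up, x towards its shackle, y left. Body 68 mm (x) by 64 mm (y) by 24 mm (z) with flat sides; can be held across the 64 mm with the dial between the fingers. Its weight on the panel holds it against the dial's torque; its shackle goes round one post of the staple.
- dial_knob (a point): Centre of the top of the padlock's dial knob, on the lock's z axis, 45.5 mm above its underside. Knob: aluminium, round, knurled, 32 mm across, 18 mm high, on a flat black skirt 45 mm across whose top is 27.5 mm above the lock's underside; white pointer line on both. Round it on the black face, 27 mm from the axis, white ticks every 30 degrees, a large GREEN mark (towards the shackle) and a large YELLOW mark.
- lock_dial (a joint): Dial angle relative to the lock's body, rad, growing clockwise seen from above; no stops. 0: pointer at green; +1.047: at yellow. Starts on a click from -1.05 to 0. Clicks every 0.524; let go within 0.2 of one it springs there; 0.05 N m. The first number counts only if reached clockwise and reversed within 0.2 of yellow; run farther past it, go back 1.25 turns anticlockwise and come again.
- lock_shackle (a joint): How far the shackle has slid out of the padlock, m: 0 shut, 0.028 fully out; stays where left. With the yellow then green numbers set (dial within 0.15 rad of green) it slides with about 2 N of pull; otherwise it stops after 2 mm.
- shackle_tip (a point): Tip of the shackle's short leg, in the lock's body 26 mm ahead of its origin when shut (8 mm deep inside). Shackle: 8 mm round U bar, 12 mm above the lock's underside, legs at y = -18 (long, captive) and y = +18 mm (short) in the lock's frame, bow's inner side at x = 54, outer at x = 62 mm when shut. Fully out, the tip stands 20 mm clear of the body.
- staple (a point): Foot, at panel height, of the staple post that stands inside the shackle. Staple: upside-down U of 6 mm dark bar over the short leg, 28 mm high, other post 20 mm along the former's +y. At the start this post is at x = 48, y = 8 mm in the lock's frame. The post holds the shackle back when the lock is pulled along its own -x: 3 mm slack, then 28 mm. A red tongue 6.5 mm high lies round its foot.
- lock_place (a point): Where the lock's origin lies at the start, on the panel (fixed point, axes as the former's). To unhook the open lock: push it forward from the pulled position to 4 mm beyond this point along +x (+-5 mm), so that the staple is in the gap between short leg tip and body, slide it sideways along -y by 30 mm or more, and lift.
- seal: Bystander: white plastic ring, 48 mm across, 8 mm high, lying in the tray.
- thumb_nut: Bystander: steel thumb nut, 26 mm across, 18 mm high, in the tray.
- turner: Bystander: turner 240 mm long lying on the bench.
- spray: Bystander: white spray bottle, 64 mm across, 190 mm high.
- crumb_jar: Bystander: amber jar with a steel cap, 72 mm across, 110 mm high.
- sauce_pan: Bystander: steel bowl, 110 mm across, 60 mm high.
- probe: Bystander: probe thermometer, 170 mm long, lying on the bench.
- paper_box: Bystander: carton 90 x 90 x 50 mm.

How it is judged:
On the way, in this order (a step that is already met when the one before it is completed fails the run):
1. one plunger is fully down in an empty bore and let go ((((horizontal distance between plunger_a and bore_near below 0.005 m and z of plunger_a in the frame of bore_near below 0.003 m and angle between plunger_a's own z axis and vertical below 0.1 rad) and contact force between plunger_a and the fingers below 0.3 N) or ((horizontal distance between plunger_a and bore_far below 0.005 m and z of plunger_a in the frame of bore_far below 0.003 m and angle between plunger_a's own z axis and vertical below 0.1 rad) and contact force between plunger_a and the fingers below 0.3 N) or ((horizontal distance between plunger_b and bore_near below 0.005 m and z of plunger_b in the frame of bore_near below 0.003 m and angle between plunger_b's own z axis and vertical below 0.1 rad) and contact force between plunger_b and the fingers below 0.3 N) or ((horizontal distance between plunger_b and bore_far below 0.005 m and z of plunger_b in the frame of bore_far below 0.003 m and angle between plunger_b's own z axis and vertical below 0.1 rad) and contact force between plunger_b and the fingers below 0.3 N))), for 0.1 s.
2. both plungers are fully down in the bores and let go ((((horizontal distance between plunger_a and bore_near below 0.005 m and z of plunger_a in the frame of bore_near below 0.003 m and angle between plunger_a's own z axis and vertical below 0.1 rad) and (horizontal distance between plunger_b and bore_far below 0.005 m and z of plunger_b in the frame of bore_far below 0.003 m and angle between plunger_b's own z axis and vertical below 0.1 rad)) or ((horizontal distance between plunger_a and bore_far below 0.005 m and z of plunger_a in the frame of bore_far below 0.003 m and angle between plunger_a's own z axis and vertical below 0.1 rad) and (horizontal distance between plunger_b and bore_near below 0.005 m and z of plunger_b in the frame of bore_near below 0.003 m and angle between plunger_b's own z axis and vertical below 0.1 rad))) and contact force between each of plunger_a, plunger_b and the fingers below 0.3 N), for 0.1 s.
3. the dial has been turned clockwise to the yellow mark (within 0.2 rad) (value of joint lock_dial between 0.847 and 1.247 rad), for 0.1 s.
4. the dial has been turned back to the green mark (within 0.17 rad) (value of joint lock_dial between -0.17 and 0.17 rad), for 0.1 s.
5. the shackle is pulled out (at least 24 of 28 mm) with the lock still low on the panel (value of joint lock_shackle above 0.024 m and height (world z) of lock below 0.1 m), for 0.1 s.
At the end, for the whole second after the job is handed in: Both plungers upright on the floors of the two bores (5 mm sideways, 3 mm in height), untouched; the padlock, shackle out 20 mm or more, held still by the fingers with its underside at least 80 mm above the panel (150 mm above the bench), dial up within 0.3 rad, clear of the machine (all of step 2 and value of joint lock_shackle above 0.02 m and height (world z) of lock above 0.15 m and angle between lock's own z axis and vertical below 0.3 rad and contact force between lock and the fingers above 2 N and contact force between lock and former below 0.2 N and linear speed of lock below 0.05 m/s); the arm keeps its last pose, push and grip.
It fails at once if one of the bystanders on the bench or in the tray (ring, nut, turner, spray bottle, jar, bowl, thermometer, carton) is moved more than 30 mm (distance of any of seal, thumb_nut, turner, spray, crumb_jar, sauce_pan, probe, paper_box from where it was at the start of the episode above 0.03 m).
It also fails if it takes over 72 s, if anything falls off the work surface, if the arm or the gripper's body presses on something with over 40 N, if the wrist force passes 120 N, or if a joint passes its speed limit or range.

### The arm

A 7-joint arm with a two-finger parallel gripper is mounted at the origin on the work surface. World frame = base frame: x ahead of the robot, y to its left, z up, the work surface at z = 0. Lengths are in m, angles in rad, forces in N, time in s.
With the tool pointing down it reaches from about 0.4 to 0.85 m from the base axis. Payload 10.4 kg.
Tool frame: the origin (TCP) lies between the finger pads; the fingertips stand 14 mm ahead of it and the grasp point (between the pads) lies 5 mm behind it; z points along the fingers, y is the line along which they close (so a half turn about z gives the same grasp; the last joint's range is limited). The gripper opens to 85 mm and grips with 20 to 120 N. Pads are 22 mm wide; open, the fingers measure 114 mm over their backs; the gripper's body (76 mm by 85 mm) begins 54 mm behind the grasp point. The pads swing forward as they close: fully open they stand 13 mm farther back than shut.
Start: joints at [1.083, 0.332, -0.065, 1.46, 0.022, 1.35, -0.088], TCP at [0.28, -0.559, 0.245] pointing down, gripper open.
Joint ranges: [-2.6, 2.6], [-0.5, 2.12], [-1.47, 1.34], [0.16, 2.42], [-1.27, 4.41], [0.06, 2.06], [-2.6, 2.6]. Speed limits (rad/s): [2.22, 2.22, 2.79, 2.79, 3.14, 3.14, 3.14].

### API

Orientations are given as a unit quaternion [w, x, y, z].
In Python, from cell import ctrl gives the robot as it stands.
- The arm moves only by the tool drive_tool, never from a script. Its argument "moves" is one flat list of numbers, 5 for each row, row after row: the opening, from 0 (shut) to 1 (fully open), then the shift along the tool's x, y, z in mm, then the turn about the tool's z in degrees. A call has 1 to 20 rows; each row is the pose to reach, as a shift and turn from the pose commanded when the call began, along the tool's axes at that moment; what a row does not reach only later rows make up. A row lasts 1/10 s, in which the tool goes at most 50 mm and 8.59 degrees, less where a joint would pass 70% of its speed; a pose out of reach is approached as far as the arm can. A call with a gripper value outside its range is refused whole. The fingers move at their own pace and stop on an object; the grip force is fixed at half the most. Time passes only in rows, so rows that repeat a pose let the fingers close. It gives the time, the measured TCP pose, the force, the opening and the grip force at its end, in the units of the state.
- ctrl.observe(): the state, without advancing time (a new reading comes with each control period).
- ctrl.camera(name): name is "side" or "top"; returns (picture, depth): 384x512x3 uint8, red, green, blue; 384x512 float32, m along the optical axis (not along the pixel's ray), 0 where there is no reading.
- ctrl.camera_model(name): a dict with "fx", "fy", "cx", "cy" (pixels), "dist_coeffs" ([k1, k2, p1, p2, k3] as OpenCV has them; the pictures are not rectified), "world_from_camera" (4x4, takes a point from camera to world coordinates). Camera axes: x right, y up, looking along -z (the intrinsics and any distortion apply to the point x, -y, -z); pixel columns grow to the right and rows downward; lengths in m; the calibration is good to about 2 mm. A picture is of the moment at which its call begins. camera_model takes no time and is no camera call.
- ctrl.job_done(): hands the job in; it is judged then, once.
The state is a dict: "clock": time; "qpos": joint angles; "qvel": joint speeds; "tau": joint torques, N m; "eef_pos": TCP position; "eef_rot": TCP orientation; "ft_force": force on the tool from outside, world axes, zero at the start; "ft_torque": the same for the moment, N m; "grip_width": finger opening in m; "finger_force": force on a finger pad.
Only numpy, scipy, OpenCV 4.12 (cv2) and the standard library are available. Lean on these libraries where they do the work, as an engineer would, in place of code of your own. Each camera call takes 0.05 s, during which the arm holds its last target. There are 200 camera calls.

## Working session

There is one attempt and no reset: what is moved stays moved. The work goes in short steps, Python scripts to look and compute and a tool call to move; the robot and the scene stay as the last step left them, time stands still between calls to the robot, and variables do not carry over. Pictures are saved under pics/ and viewed, at most 10 in all, crops included, and the job is handed in when it is done.

Besides the shell and the picture viewer there is one more tool, called after "Request:" in YAML: its name, and indented under it one key for each argument. drive_tool: Moves the arm, as the interface text tells. Its arguments: {"type":"object","properties":{"moves":{"type":"array"}},"required":["moves"]}

```bash
ls; mkdir -p pics
cat > h.py <<'E'
import numpy as np, cv2
from cell import ctrl
def cam(n):
    p,d=ctrl.camera(n); np.savez(f'/tmp/{n}.npz',p=p,d=d); return p,d
def load(n):
    z=np.load(f'/tmp/{n}.npz'); return z['p'],z['d']
def ray(n,uv):
    m=ctrl.camera_model(n); K=np.array([[m['fx'],0,m['cx']],[0,m['fy'],m['cy']],[0,0,1]])
    q=cv2.undistortPoints(np.array(uv,float).reshape(-1,1,2),K,np.array(m['dist_coeffs']))[:,0]
    T=np.array(m['world_from_camera']); d=np.c_[q[:,0],-q[:,1],-np.ones(len(q))]@T[:3,:3].T
    return T[:3,3],d
def onplane(n,uv,z):
    o,d=ray(n,uv); return o+d*((z-o[2])/d[:,2])[:,None]
def bydepth(n,uv,D):
    o,d=ray(n,uv); return o+d*np.array(D)[:,None]
def proj(n,P):
    m=ctrl.camera_model(n); K=np.array([[m['fx'],0,m['cx']],[0,m['fy'],m['cy']],[0,0,1]])
    T=np.array(m['world_from_camera']); c=(np.atleast_2d(P)-T[:3,3])@T[:3,:3]; c=c*[1,-1,-1]
    return cv2.projectPoints(c,np.zeros(3),np.zeros(3),K,np.array(m['dist_coeffs']))[0][:,0]
E
python3 - <<'E'
from h import *
for n in('top','side'):
    p,d=cam(n); cv2.imwrite(f'pics/{n}0.png',cv2.resize(p[:,:,::-1],(800,600),interpolation=cv2.INTER_CUBIC))
    m=ctrl.camera_model(n); print(n,m['fx'],m['dist_coeffs'],np.round(m['world_from_camera'],3))
print(ctrl.observe())
E
```

```text
pics
top 456.3799765588283 [-0.09267628  0.          0.          0.          0.        ] [[ 0.009  0.993 -0.115  0.326]
 [-1.     0.008 -0.011 -0.084]
 [-0.01   0.115  0.993  1.472]
 [ 0.     0.     0.     1.   ]]
side 427.64574987058313 [0.02726879 0.         0.         0.         0.        ] [[ 0.736  0.454 -0.503 -0.173]
 [-0.677  0.482 -0.555 -0.77 ]
 [-0.01   0.749  0.662  0.933]
 [ 0.     0.     0.     1.   ]]
{'clock': 0.1, 'qpos': array([ 1.08340344,  0.3327871 , -0.06472054,  1.46082225,  0.02158397,
        1.34988545, -0.08845563]), 'qvel': array([ 2.43307853e-05, -1.21173138e-03, -5.73840549e-04, -3.29593163e-03,
        3.14754715e-03,  2.62218762e-04,  4.99934697e-05]), 'tau': array([ 2.00213457e-03, -6.26750135e+01,  4.97074972e-02, -3.92425776e+01,
        1.62757194e-02,  7.13689064e-03,  6.61886111e-05]), 'eef_pos': array([ 0.28002913, -0.55842184,  0.24462575]), 'eef_rot': array([-5.83802018e-04,  9.73108019e-01,  2.30348471e-01, -1.54012611e-04]), 'ft_force': array([ 0.23034744,  0.03286721, -0.35564741]), 'ft_torque': array([-0.02561946,  0.03739357, -0.05450245]), 'finger_force': 0.0, 'grip_width': 0.08528735798940892}
```

View pics/top0.png

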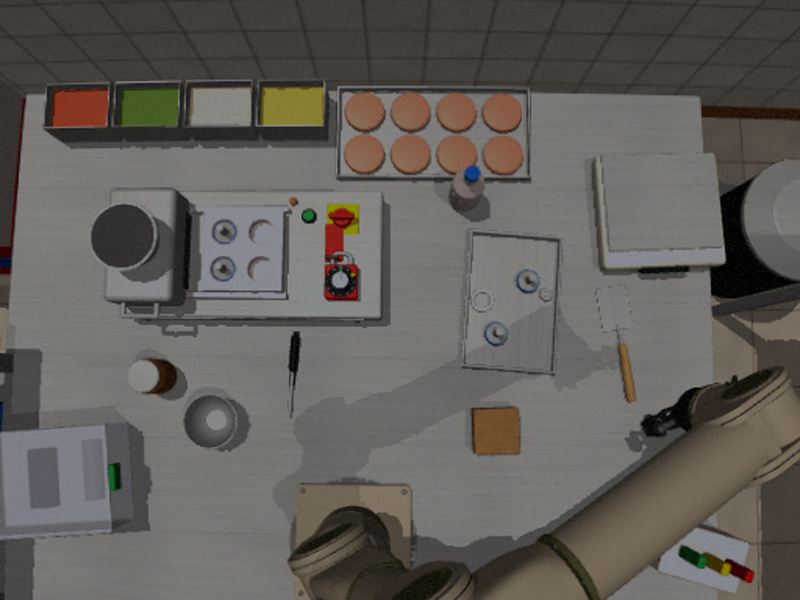

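View pics/side0.png

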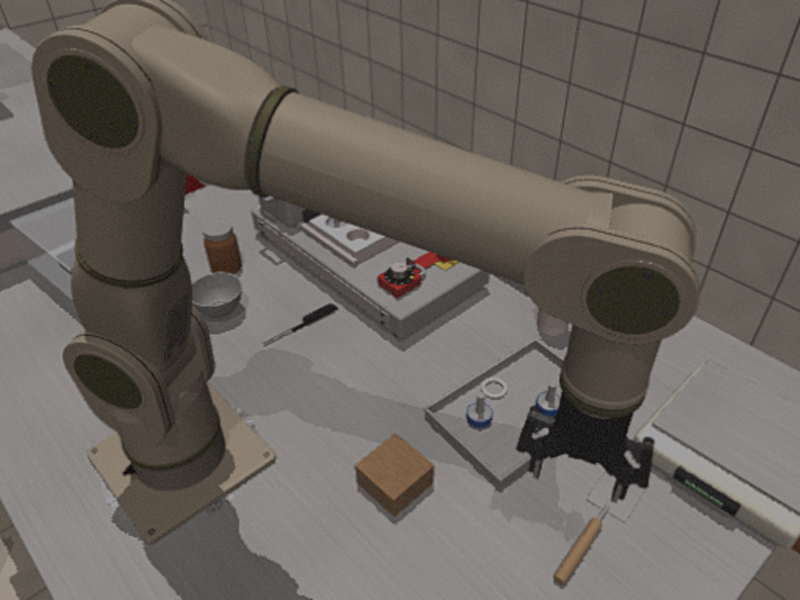

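```bash
cat > m.py <<'E'
from h import *
p,d=load('top')
v,u=np.mgrid[0:384,0:512]; W=bydepth('top',np.c_[u.ravel(),v.ravel()],d.ravel()).reshape(384,512,3); Z=W[...,2]
def box(a,b,c,e):
    m=np.zeros((384,512),bool); m[int(b/1.5625):int(e/1.5625),int(a/1.5625):int(c/1.5625)]=1; return m
def stem(name,b,zt):
    m=box(*b)&(Z>zt-.012)&(Z<zt+.012); uv=np.argwhere(m)[:,::-1]
    print(name,m.sum(),np.median(Z[m]),onplane('top',[uv.mean(0)],zt)[0].round(4))
stem('pr',(505,260,550,300),.066); stem('pl',(475,310,520,352),.066)
stem('sfar',(208,215,240,245),.138); stem('snear',(208,252,240,284),.138)
hsv=cv2.cvtColor(p,cv2.COLOR_RGB2HSV)
blue=(hsv[...,0]>95)&(hsv[...,0]<130)&(hsv[...,1]>90)
for n,b in(('pr',(505,260,550,300)),('pl',(475,310,520,352))):
    m=box(*b)&blue; uv=np.argwhere(m)[:,::-1].astype(np.float32); (c,r)=cv2.minEnclosingCircle(uv); print(n,'blue',len(uv),r,onplane('top',[c],.018)[0].round(4))
m=box(185,200,295,302)&(abs(Z-.1)<.006); uv=np.argwhere(m)[:,::-1]
P=onplane('top',uv,.1)[:,:2].astype(np.float32); r=cv2.minAreaRect(P*1000); print('plate',r,np.median(Z[m]))
m=box(290,185,400,322)&(abs(Z-.07)<.006); P=onplane('top',np.argwhere(m)[:,::-1],.07)[:,:2]; print('panel z',np.median(Z[m]),P.min(0),P.max(0))
m=box(80,180,400,330)&(Z>.06); P=onplane('top',np.argwhere(m&box(300,180,400,330))[:,::-1],.07)[:,:2].astype(np.float32)
print(cv2.minAreaRect(P*1000))
for nm,b in(('lockred',(318,255,365,305)),):
    red=((hsv[...,0]<8)|(hsv[...,0]>172))&(hsv[...,1]>130)&box(*b)
    print(nm,red.sum(), np.median(Z[red]))
    P=onplane('top',np.argwhere(red)[:,::-1],.094)[:,:2].astype(np.float32); print(cv2.minAreaRect(P*1000))
m=box(318,258,365,305)&(Z>.107); uv=np.argwhere(m)[:,::-1]; c,rr=cv2.minEnclosingCircle(uv.astype(np.float32)); print('knob',m.sum(),np.median(Z[m]),onplane('top',[uv.mean(0),c],.1155).round(4),rr)
x0,y0,x1,y1=195,145,245,197
cv2.imwrite('pics/lock.png',cv2.resize(p[y0:y1,x0:x1,::-1],None,fx=11,fy=11,interpolation=cv2.INTER_CUBIC))
E
python3 m.py
```

```text
pr 13 0.06536226522404465 [ 0.5338 -0.3538  0.066 ]
pl 19 0.06745121029531909 [ 0.4243 -0.2872  0.066 ]
sfar 19 0.13897099546345548 [0.6159 0.2554 0.138 ]
snear 17 0.13594571761946184 [0.541  0.2566 0.138 ]
pr blue 19 6.966176986694336 [ 0.5332 -0.3539  0.018 ]
pl blue 34 7.280210018157959 [ 0.4249 -0.2872  0.018 ]
plate ((585.1638793945312, 239.27786254882812), (181.39572143554688, 198.74710083007812), 0.08253838121891022) 0.09962855307703866
panel z 0.07005289598630282 [ 0.44645526 -0.05489427] [0.70692355 0.13439138]
((576.152099609375, 12.850608825683594), (265.0303955078125, 192.14248657226562), 1.402700424194336)
lockred 195 0.0925602428609722
((527.700927734375, 24.896636962890625), (86.84286499023438, 61.418270111083984), 0.812146782875061)
knob 95 0.1151782068166256 [[0.519  0.0246 0.1155]
 [0.5186 0.0247 0.1155]] 5.532683372497559
```

View pics/lock.png

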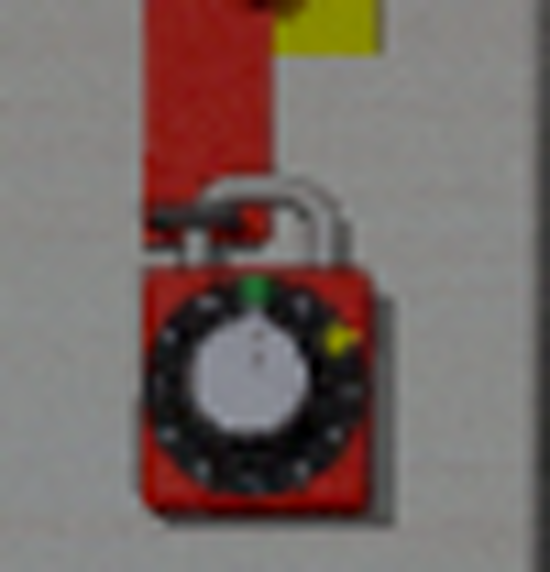

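```bash
cat >> m.py <<'E'
print('----')
# front edge of the bed top (x=-130): per column, lowest row with z>.055 ; right edge per row
pts=[]
for c in range(int(190/1.5625),int(370/1.5625)):
    r=np.where((Z[180:215,c]>.055)&(Z[180:215,c]<.085))[0]
    if len(r): pts.append((c,180+r.max()+.5))
P=onplane('top',pts,.07)[:,:2]; k=np.polyfit(P[:,1],P[:,0],1); res=P[:,0]-np.polyval(k,P[:,1]); g=abs(res)<.003; k=np.polyfit(P[g,1],P[g,0],1); print('front: yaw deg',-np.degrees(np.arctan(k[0])),'x at y=.1',np.polyval(k,.1),g.sum(),len(g))
pts=[]
for r in range(int(200/1.5625),int(305/1.5625)):
    q=np.where((Z[r,225:255]>.055))[0]; pts.append((225+q.max()+.5,r))
P=onplane('top',pts,.07)[:,:2]; k=np.polyfit(P[:,0],P[:,1],1); print('right: yaw',np.degrees(np.arctan(k[0])),'y at x=.576',np.polyval(k,.576))
s1,s2=np.array([.6159,.2554]),np.array([.541,.2566]); print('stems yaw',np.degrees(np.arctan2(*(s1-s2)[::-1])))
# empty bores: dark / low pixels in the plate
m=box(240,210,280,290)&(Z<.09)&(Z>.05); n,l,st,ce=cv2.connectedComponentsWithStats(m.astype(np.uint8)); print([(s[4],onplane('top',[c],.1)[0].round(4),onplane('top',[c],.076)[0].round(4)) for s,c in zip(st[1:],ce[1:]) if s[4]>20])
hsvm=box(318,258,365,305)
for nm,(lo,hi) in dict(green=(45,85),yellow=(22,38)).items():
    mm=hsvm&(hsv[...,0]>lo)&(hsv[...,0]<hi)&(hsv[...,1]>120)&(hsv[...,2]>50); uv=np.argwhere(mm)[:,::-1]; w=onplane('top',[uv.mean(0)],.094)[0]; e=w-[.519,.0246,0]; print(nm,mm.sum(),w.round(4),'ang',np.degrees(np.arctan2(e[1],e[0])),np.hypot(*e[:2]))
# brightness round the skirt at r=19.5mm
a=np.arange(-180,180,10); th=np.radians(a); uv=proj('top',np.c_[.519+.0195*np.cos(th),.0246+.0195*np.sin(th),np.full(len(a),.0975)])
print([(int(x),int(p[...,:].mean(2)[int(round(q[1])),int(round(q[0]))])) for x,q in zip(a,uv)])
x0,y0,x1,y1=208,168,230,192
cr=p[y0:y1,x0:x1,::-1].astype(float); cr=np.clip((cr-20)*1.4,0,255).astype(np.uint8)
cv2.imwrite('pics/dial.png',cv2.resize(cr,None,fx=22,fy=22,interpolation=cv2.INTER_CUBIC))
E
python3 m.py | sed -n '/----/,$p'
```

```text
----
front: yaw deg -0.11871297066586593 x at y=.1 0.4464813007649644 112 115
right: yaw 1.416002057227899 y at x=.576 -0.05675559254665166
stems yaw -0.9178778846034991
[(np.int32(186), array([0.6157, 0.1832, 0.1   ]), array([0.6208, 0.1879, 0.076 ])), (np.int32(188), array([0.5415, 0.1829, 0.1   ]), array([0.5452, 0.1876, 0.076 ]))]
green 5 [0.5473 0.0257 0.094 ] ang 2.229732506415926 0.028301807724098085
yellow 7 [0.5329 0.0034 0.094 ] ang -56.63267995264029 0.025347147583797483
[(-180, 23), (-170, 21), (-160, 11), (-150, 6), (-140, 1), (-130, 5), (-120, 9), (-110, 21), (-100, 23), (-90, 8), (-80, 27), (-70, 24), (-60, 43), (-50, 25), (-40, 24), (-30, 23), (-20, 37), (-10, 25), (0, 99), (10, 82), (20, 109), (30, 82), (40, 111), (50, 41), (60, 42), (70, 58), (80, 82), (90, 82), (100, 58), (110, 38), (120, 25), (130, 27), (140, 30), (150, 24), (160, 26), (170, 17)]
```

View pics/dial.png

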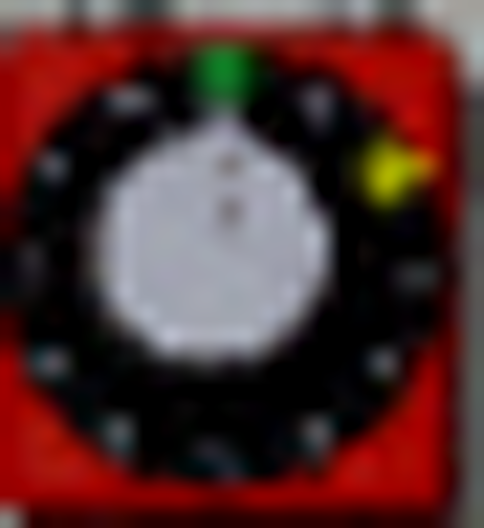

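Request:
drive_tool:
  moves: [1, 50, -36, 0, 8, 1, 100, -71, 0, 16, 1, 150, -107, 0, 24, 1, 200, -142, 20, 26.6, 1, 250, -178, 40, 26.6, 0.6, 250, -178, 60, 26.6, 0.6, 250, -178, 60, 26.6, 0.6, 250, -178, 60, 26.6]

```text
clock: 0.9
eef_pos: [0.4245, -0.284, 0.1835]
eef_rot: [-0.001, 1.0, 0.003, -0.001]
ft_force: [0.5, -0.0, -0.1]
grip_width: 0.051
finger_force: 0.0
```

Request:
drive_tool:
  moves: [0.6, 0, 3, 40, 0, 0.6, 0, 3, 80, 0, 0.6, 0, 3, 115, 0, 0.6, 0, 3, 137, 0, 0.6, 0, 3, 137, 0, 0, 0, 3, 137, 0, 0, 0, 3, 137, 0, 0, 0, 3, 137, 0, 0, 0, 3, 137, 0, 0, 0, 3, 137, 0, 0, 0, 3, 137, 0]

```text
clock: 2.0
eef_pos: [0.4247, -0.2912, 0.0498]
eef_rot: [0.001, 1.0, 0.0, 0.001]
ft_force: [-0.2, 0.2, 7.5]
grip_width: 0.0122
finger_force: 59.0
```

Request:
drive_tool:
  moves: [0, 0, 0, -40, 0, 0, 0, 0, -90, 0, 0, 0, -20, -130, 0, 0, 16, -60, -152, 0, 0, 32, -100, -152, 0, 0, 50, -145, -152, 0, 0, 68, -190, -152, 0, 0, 86, -235, -152, 0, 0, 104, -280, -152, 0, 0, 122, -325, -152, 0, 0, 140, -370, -152, 0, 0, 158, -410, -152, 0, 0, 175, -445, -152, 0, 0, 191, -473, -152, 0, 0, 191, -473, -152, 0, 0, 191, -473, -152, 0, 0, 191, -473, -152, 0, 0, 191, -473, -152, 0]

```text
clock: 3.8
eef_pos: [0.6146, 0.1811, 0.2006]
eef_rot: [0.0, 1.0, -0.001, 0.0]
ft_force: [0.1, -0.1, -1.8]
grip_width: 0.0121
finger_force: 58.7
```

Run:
```python
from h import *
o=ctrl.observe(); print(o['eef_pos'],o['qpos'].round(2))
for n in('top','side'):
    p,d=cam(n)
    c=proj(n,[[.616,.1825,.13]])[0].astype(int); x0,y0=max(c[0]-60,0),max(c[1]-50,0)
    cr=p[y0:y0+100,x0:x0+120,::-1]; print(n,x0,y0)
    cv2.imwrite(f'pics/{n}1.png',cv2.resize(cr,None,fx=5,fy=5,interpolation=cv2.INTER_CUBIC))
a,b=cv2.imread('pics/top1.png'),cv2.imread('pics/side1.png')
cv2.imwrite('pics/both1.png',cv2.resize(np.hstack([a[:500],b[:500]]),(800,333)) )
```

```text
[0.61464117 0.18108398 0.20057979] [ 0.05  0.45 -0.54  1.45  0.23  1.31 -2.09]
top 105 95
side 185 84
```

View pics/both1.png

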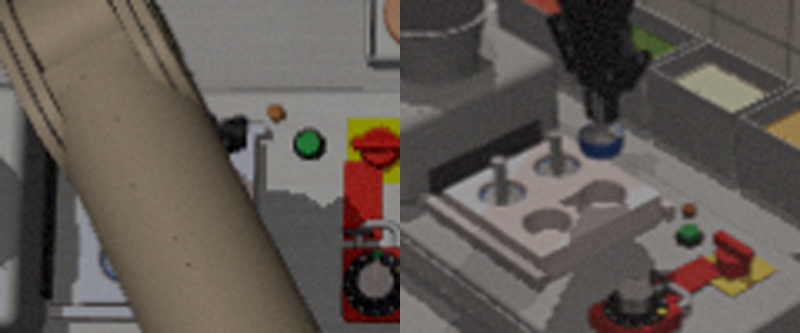

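Run:
```python
from h import *
p,d=load('side'); hsv=cv2.cvtColor(p,cv2.COLOR_RGB2HSV)
x0,y0=185,84; s=3.333  # displayed px per image px
blue=(hsv[...,0]>95)&(hsv[...,0]<130)&(hsv[...,1]>80)
m=np.zeros_like(blue); m[y0+33:y0+52,x0+50:x0+72]=1; m&=blue; uv=np.argwhere(m)[:,::-1].astype(np.float32)
print(len(uv),uv.min(0),uv.max(0))
# predicted foot for TCP-based centre: silhouette extremes
c=np.array([.6146,.1811]); th=np.linspace(0,2*np.pi,72)
P=np.vstack([np.c_[c[0]+.023*np.cos(th),c[1]+.023*np.sin(th),np.full(72,z)] for z in(.157,.173)])
q=proj('side',P); print('pred',q.min(0),q.max(0))
# seated feet tops visible; stem tops of seated, per depth
v,u=np.mgrid[0:384,0:512]; W=bydepth('side',np.c_[u.ravel(),v.ravel()],d.ravel()).reshape(384,512,3)
for c in([.616,.2555],[.541,.2565]):
    k=proj('side',[[*c,.138]])[0].astype(int); b=np.zeros_like(m); b[k[1]-8:k[1]+9,k[0]-8:k[0]+9]=1
    mm=b&(abs(W[...,2]-.138)<.01)&(np.hypot(W[...,0]-c[0],W[...,1]-c[1])<.015); w=W[mm]; print(mm.sum(),w.mean(0).round(4))
# bore rims in side: pixels on plate face that are below face
mm=(W[...,2]<.094)&(abs(W[...,1]-.18)<.045)&(abs(W[...,0]-.58)<.08); n,l,st,ce=cv2.connectedComponentsWithStats(mm.astype(np.uint8))
for i in range(1,n):
    if st[i,4]>25: print(st[i], (st[i,:2]+st[i,2:4]/2-.5), onplane('side',[st[i,:2]+st[i,2:4]/2-.5],.1).round(4))
for c in([.616,.1825],[.5415,.1825]):
    q=proj('side',np.c_[c[0]+.025*np.cos(th),c[1]+.025*np.sin(th),np.full(72,.1)]); print('rim pred',q.min(0),q.max(0))
```

```text
43 [239. 126.] [250. 130.]
pred [238.01601508 119.91958961] [251.93037811 131.4226855 ]
17 [0.6128 0.2519 0.1353]
18 [0.5385 0.2529 0.1361]
[239 139  14   7  74] [245.5 142. ] [[0.6136 0.1809 0.1   ]]
[227 144  38  25 234] [245.5 156. ] [[0.5599 0.1191 0.1   ]]
[223 147  14   8  79] [229.5 150.5] [[0.5413 0.1797 0.1   ]]
rim pred [238.48548284 137.49700411] [252.96483955 145.6782521 ]
rim pred [221.56598695 145.87948906] [236.44737695 154.49485089]
```

Request:
drive_tool:
  moves: [0, 0.5, -1, 25, 0, 0, 0.5, -1, 45, 0, 0, 0.5, -1, 52, 0, 0, 0.5, -1, 58, 0, 0, 0.5, -1, 64, 0, 0, 0.5, -1, 70, 0, 0, 0.5, -1, 74, 0, 0, 0.5, -1, 77, 0, 0, 0.5, -1, 77, 0]

```text
clock: 4.8
eef_pos: [0.615, 0.1835, 0.123]
eef_rot: [0.0, 1.0, 0.0, -0.0]
ft_force: [-0.4, 0.7, -1.4]
grip_width: 0.0123
finger_force: 58.8
```

Request:
drive_tool:
  moves: [0, 0, 0, 2, 0, 0, 0, 0, 2, 0, 0.5, 0, 0, 2, 0, 0.5, 0, 0, 2, 0, 0.5, 0, 0, 2, 0, 0.5, 0, 0, 0, 0, 0.5, 0, 0, -30, 0, 0.5, 0, 0, -75, 0, 0.5, 0, 0, -75, 0]

```text
clock: 5.7
eef_pos: [0.6176, 0.185, 0.205]
eef_rot: [-0.001, 1.0, 0.0, 0.005]
ft_force: [1.4, 1.1, 0.3]
grip_width: 0.0424
finger_force: 0.0
```

Request:
drive_tool:
  moves: [0.6, -20, 40, 0, 0, 0.6, -45, 80, 0, 0, 0.6, -70, 120, 0, 0, 0.6, -81, 165, 0, 0, 0.6, -81, 212, 0, 0, 0.6, -81, 260, 0, 0, 0.6, -81, 308, 0, 0, 0.6, -81, 356, 0, 0, 0.6, -81, 404, 0, 0, 0.6, -81, 450, 0, 0, 0.6, -81, 495, 0, 0, 0.6, -81, 525, 20, 0, 0.6, -81, 536, 40, 0, 0.6, -81, 536, 60, 0, 0.6, -81, 536, 60, 0, 0.6, -81, 536, 60, 0]

```text
clock: 7.3
eef_pos: [0.5347, -0.3521, 0.1388]
eef_rot: [-0.0, 1.0, 0.001, 0.0]
ft_force: [1.3, -0.3, 0.2]
grip_width: 0.0511
finger_force: 0.0
```

Run:
```python
from h import *
o=ctrl.observe(); print(o['eef_pos'],o['qpos'].round(2))
for n in('top','side'):
    p,d=cam(n); v,u=np.mgrid[0:384,0:512]; W=bydepth(n,np.c_[u.ravel(),v.ravel()],d.ravel()).reshape(384,512,3)
    for c in([.616,.2555],[.541,.2565],[.615,.182]):
        k=proj(n,[[*c,.138]])[0].astype(int); b=np.zeros(d.shape,bool); b[k[1]-8:k[1]+9,k[0]-8:k[0]+9]=1
        mm=b&(abs(W[...,2]-.138)<.012)&(np.hypot(W[...,0]-c[0],W[...,1]-c[1])<.015); w=W[mm]; print(n,mm.sum(),w.mean(0).round(4),w[:,2].max())
```

```text
[ 0.53465192 -0.35207837  0.13879081] [ 0.72  0.45 -0.28  1.53  0.13  1.17 -1.15]
top 19 [0.6164 0.2555 0.1372] 0.14383242690796427
top 17 [0.5414 0.2572 0.1357] 0.14174421435766726
top 21 [0.6152 0.1845 0.1369] 0.14223241081177496
side 19 [0.6122 0.2519 0.135 ] 0.1402204866132407
side 20 [0.5385 0.2525 0.1352] 0.14195018844316387
side 18 [0.6126 0.1778 0.1353] 0.14221115159348996
```

Request:
drive_tool:
  moves: [0.6, 0, 1, 40, 0, 0.6, 0, 1, 70, 0, 0.6, 0, 1, 89, 0, 0.6, 0, 1, 89, 0, 0, 0, 1, 89, 0, 0, 0, 1, 89, 0, 0, 0, 1, 89, 0, 0, 0, 1, 89, 0, 0, 0, 1, 89, 0, 0, 0, 1, 89, 0]

```text
clock: 8.4
eef_pos: [0.5355, -0.3541, 0.0513]
eef_rot: [0.001, 1.0, 0.0, 0.001]
ft_force: [0.2, 0.2, 7.3]
grip_width: 0.012
finger_force: 58.4
```

Request:
drive_tool:
  moves: [0, 0, 0, -40, 0, 0, 0, 0, -90, 0, 0, 0, -20, -130, 0, 0, 0, -60, -150, 0, 0, 0, -108, -150, 0, 0, 0, -156, -150, 0, 0, 0, -204, -150, 0, 0, 0, -252, -150, 0, 0, 0, -300, -150, 0, 0, 2, -348, -150, 0, 0, 4, -396, -150, 0, 0, 6, -444, -150, 0, 0, 7.5, -490, -150, 0, 0, 7.5, -520, -150, 0, 0, 7.5, -537, -150, 0, 0, 7.5, -537, -130, 0, 0, 7.5, -537, -110, 0, 0, 7.5, -537, -110, 0, 0, 7.5, -537, -110, 0, 0, 7.5, -537, -110, 0]

```text
clock: 10.4
eef_pos: [0.5422, 0.1837, 0.1607]
eef_rot: [-0.0, 1.0, 0.0, 0.001]
ft_force: [-0.6, 1.2, -0.5]
grip_width: 0.0123
finger_force: 58.9
```

Request:
drive_tool:
  moves: [0, 0.5, 0, 8, 0, 0, 0.5, 0, 14, 0, 0, 0.5, 0, 18, 0, 0, 0.5, 0, 22, 0, 0, 0.5, 0, 26, 0, 0, 0.5, 0, 30, 0, 0, 0.5, 0, 33, 0, 0, 0.5, 0, 36, 0, 0, 0.5, 0, 36, 0]

```text
clock: 11.3
eef_pos: [0.5423, 0.1836, 0.1234]
eef_rot: [0.0, 1.0, 0.0, 0.0]
ft_force: [-0.6, -0.4, -1.0]
grip_width: 0.0117
finger_force: 58.8
```

Request:
drive_tool:
  moves: [0, 0, 0, 1.5, 0, 0, 0, 0, 1.5, 0, 0.5, 0, 0, 1.5, 0, 0.5, 0, 0, 1.5, 0, 0.5, 0, 0, 0, 0, 0.5, 0, 0, -25, 0, 0.5, 0, 0, -60, 0, 0.6, 0, 20, -80, -8, 0.6, 0, 50, -80, -16, 0.6, -5, 85, -80, -24, 0.6, -10, 120, -80, -32, 0.6, -24, 150, -80, -40, 0.6, -24, 159, -80, -48, 0.6, -24, 159, -70, -56, 0.6, -24, 159, -60, -60, 0.6, -24, 159, -60, -60, 0.6, -24, 159, -60, -60, 0.6, -24, 159, -60, -60]

```text
clock: 13.1
eef_pos: [0.5185, 0.0247, 0.1838]
eef_rot: [0.0, 0.866, 0.5, 0.0]
ft_force: [0.8, 0.3, -0.3]
grip_width: 0.051
finger_force: 0.0
```

Run:
```python
from h import *
o=ctrl.observe(); print(o['eef_pos'],o['eef_rot'],o['qpos'].round(2))
for n in('top','side'):
    p,d=cam(n); v,u=np.mgrid[0:384,0:512]; W=bydepth(n,np.c_[u.ravel(),v.ravel()],d.ravel()).reshape(384,512,3)
    for c in([.616,.2555],[.541,.2565],[.615,.182],[.541,.183]):
        k=proj(n,[[*c,.138]])[0].astype(int); b=np.zeros(d.shape,bool); b[k[1]-8:k[1]+9,k[0]-8:k[0]+9]=1
        mm=b&(abs(W[...,2]-.138)<.012)&(np.hypot(W[...,0]-c[0],W[...,1]-c[1])<.015); w=W[mm]
        if mm.any(): print(n,mm.sum(),w.mean(0).round(4),w[:,2].max())
```

```text
[0.51846865 0.02472041 0.18381315] [1.62964800e-04 8.66276531e-01 4.99564671e-01 2.90919693e-04] [ 0.45  0.2  -0.65  1.79  0.13  1.19 -0.76]
top 21 [0.6156 0.2553 0.137 ] 0.14134516428760868
top 18 [0.5414 0.2569 0.1354] 0.14285640111261433
top 23 [0.615  0.1838 0.1369] 0.14654989260644413
top 20 [0.5404 0.1829 0.1372] 0.1443897576833113
side 16 [0.613  0.2533 0.1355] 0.13945030727462415
side 21 [0.5388 0.2533 0.1342] 0.1400173656932625
side 20 [0.5385 0.1791 0.1356] 0.14090627706977332
```

Request:
drive_tool:
  moves: [0.6, 0, 0, 35, 0, 0.6, 0, 0, 60, 0, 0.6, 0, 0, 70, 0, 0.6, 0, 0, 70, 0, 0, 0, 0, 70, 0, 0, 0, 0, 70, 0, 0, 0, 0, 70, 0, 0, 0, 0, 70, 0, 0, 0, 0, 70, 0]

```text
clock: 14.1
eef_pos: [0.5191, 0.0247, 0.1149]
eef_rot: [0.001, 0.866, 0.5, 0.001]
ft_force: [-2.7, 0.9, 7.1]
grip_width: 0.0297
finger_force: 59.4
```

Request:
drive_tool:
  moves: [0, 0, 0, 0, 6, 0, 0, 0, 0, 12, 0, 0, 0, 0, 18, 0, 0, 0, 0, 24, 0, 0, 0, 0, 30, 0, 0, 0, 0, 36, 0, 0, 0, 0, 42, 0, 0, 0, 0, 48, 0, 0, 0, 0, 54, 0, 0, 0, 0, 58, 0, 0, 0, 0, 60, 0, 0, 0, 0, 60, 0, 0, 0, 0, 60, 0, 0, 0, 0, 60, 0, 0, 0, 0, 60]

```text
clock: 15.6
eef_pos: [0.5191, 0.0245, 0.1149]
eef_rot: [0.0, 1.0, 0.0, 0.001]
ft_force: [-1.2, -0.6, 6.5]
grip_width: 0.0296
finger_force: 59.3
```

```bash
cat > v.py <<'E'
from h import *; import sys
o=ctrl.observe(); print(o['eef_pos'],o['eef_rot'],o['ft_torque'],o['qpos'].round(2))
c=[]
for n in('side','top'):
    p,d=cam(n); k=proj(n,[[.52,.025,.1]])[0].astype(int); cr=p[k[1]-30:k[1]+30,k[0]-33:k[0]+33,::-1]
    c.append(cv2.resize(cr,None,fx=6,fy=6,interpolation=cv2.INTER_CUBIC))
cv2.imwrite(f'pics/{sys.argv[1]}.png',np.hstack(c))
E
python3 v.py yel
```

```text
[0.51913871 0.02451755 0.11494945] [2.00418724e-04 9.99999145e-01 2.16756225e-04 1.27407667e-03] [-0.17254565  0.38593264  0.04068295] [ 0.3   0.26 -0.49  1.87  0.14  1.04 -1.82]
```

View pics/yel.png

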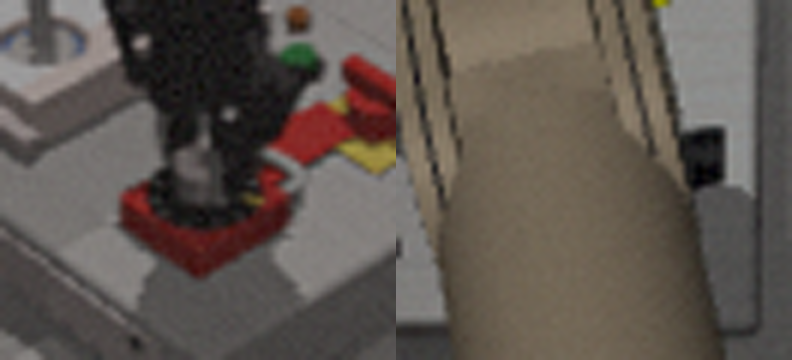

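Request:
drive_tool:
  moves: [0, 0, 0, 0, -6, 0, 0, 0, 0, -12, 0, 0, 0, 0, -18, 0, 0, 0, 0, -24, 0, 0, 0, 0, -30, 0, 0, 0, 0, -36, 0, 0, 0, 0, -42, 0, 0, 0, 0, -48, 0, 0, 0, 0, -54, 0, 0, 0, 0, -58, 0, 0, 0, 0, -60, 0, 0, 0, 0, -60, 0, 0, 0, 0, -60, 0.6, 0, 0, 0, -60, 0.6, 0, 0, 0, -60, 0.6, 0, 0, 0, -60, 0.6, 0, 0, -30, -60, 1, 0, 0, -70, -52, 1, 0, 0, -70, -44, 1, 0, 0, -70, -36]

```text
clock: 17.7
eef_pos: [0.519, 0.0245, 0.1847]
eef_rot: [0.001, 0.952, 0.306, 0.001]
ft_force: [-0.8, -0.3, -0.7]
grip_width: 0.0854
finger_force: 0.0
```

Request:
drive_tool:
  moves: [1, -40, -40, -30, 8, 1, -80, -80, -30, 16, 1, -120, -120, -30, 24, 1, -160, -160, -30, 36, 1, -180, -180, -30, 36, 1, -180, -180, -30, 36, 1, -180, -180, -30, 36]

```text
clock: 18.4
eef_pos: [0.2658, 0.0649, 0.2131]
eef_rot: [0.0, 1.0, 0.002, 0.0]
ft_force: [0.6, -0.6, 0.5]
grip_width: 0.0854
finger_force: 0.0
```

```bash
python3 v.py grn; sed 's/505,260,550,300/0,0,1,1/' m.py >/dev/null
python3 - <<'E'
from h import *
p,d=load('top'); hsv=cv2.cvtColor(p,cv2.COLOR_RGB2HSV)
v,u=np.mgrid[0:384,0:512]; W=bydepth('top',np.c_[u.ravel(),v.ravel()],d.ravel()).reshape(384,512,3); Z=W[...,2]
b=(abs(W[...,0]-.519)<.05)&(abs(W[...,1]-.0246)<.045)
m=b&(Z>.107)&(Z<.125); uv=np.argwhere(m)[:,::-1]; print('knob',m.sum(),onplane('top',[uv.mean(0)],.1155))
red=b&((hsv[...,0]<8)|(hsv[...,0]>172))&(hsv[...,1]>130)&(W[...,0]<.552)
P=onplane('top',np.argwhere(red)[:,::-1],.094)[:,:2].astype(np.float32); print(red.sum(),cv2.minAreaRect(P*1000))
E
```

```text
[0.26575487 0.06487536 0.21306851] [2.54703923e-04 9.99998194e-01 1.87263010e-03 2.00205162e-04] [ 0.04218723 -0.00511815  0.01831228] [ 0.28 -0.5  -0.49  2.26 -0.23  1.33 -1.67]
knob 89 [[0.52026118 0.02454446 0.1155    ]]
136 ((518.404052734375, 24.704008102416992), (67.96393585205078, 61.295806884765625), 0.8095585107803345)
```

View pics/grn.png

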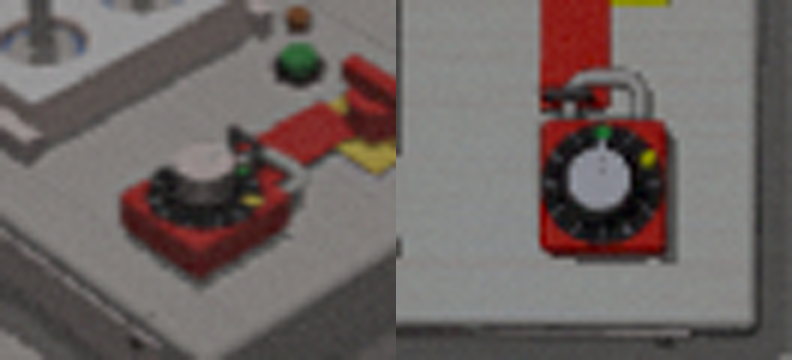

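Request:
drive_tool:
  moves: [1, 45, 7, 0, 0, 1, 90, 14, 0, 0, 1, 135, 21, 0, 0, 1, 180, 28, 0, 0, 1, 220, 35, 10, 0, 1, 254, 40, 30, 0, 1, 254, 40, 50, 0, 1, 254, 40, 50, 0, 1, 254, 40, 50, 0]

```text
clock: 19.4
eef_pos: [0.5211, 0.0238, 0.1637]
eef_rot: [-0.001, 1.0, -0.0, -0.0]
ft_force: [-0.3, 0.1, 0.3]
grip_width: 0.0855
finger_force: 0.0
```

Request:
drive_tool:
  moves: [1, -1, -1, 30, 0, 1, -1, -1, 55, 0, 1, -1, -1, 70, 0, 1, -1, -1, 78, 0, 1, -1, -1, 82, 0, 1, -1, -1, 82, 0]

```text
clock: 20.0
eef_pos: [0.5202, 0.0253, 0.0819]
eef_rot: [0.0, 1.0, 0.0, 0.0]
ft_force: [0.5, -0.2, -0.1]
grip_width: 0.0854
finger_force: 0.0
```

Request:
drive_tool:
  moves: [0.5, 0, 0, 0, 0, 0.5, 0, 0, 0, 0, 0.5, 0, 0, 0, 0, 0.5, 0, 0, 0, 0, 0.5, 0, 0, 0, 0]

```text
clock: 20.5
eef_pos: [0.5205, 0.0253, 0.0826]
eef_rot: [0.0, 1.0, 0.0, 0.001]
ft_force: [-1.4, -0.8, 6.0]
grip_width: 0.0627
finger_force: 66.4
```

Request:
drive_tool:
  moves: [0.5, -3, 0, -0.5, 0, 0.5, -6, 0, -0.5, 0, 0.5, -9, 0, -0.5, 0, 0.5, -12, 0, -0.5, 0, 0.5, -15, 0, -0.5, 0]

```text
clock: 21.0
eef_pos: [0.5057, 0.0253, 0.0826]
eef_rot: [-0.0, 1.0, 0.0, 0.001]
ft_force: [5.2, -0.3, 1.4]
grip_width: 0.063
finger_force: 67.2
```

Pulling freely: the lock is open. On to the full stroke.

Request:
drive_tool:
  moves: [0.5, -4, 0, 0, 0, 0.5, -8, 0, 0, 0, 0.5, -12, 0, 0, 0, 0.5, -15, 0, 0, 0, 0.5, -17, 0, 0, 0, 0.5, -18, 0, 0, 0, 0.5, -18, 0, 0, 0]

```text
clock: 21.7
eef_pos: [0.4881, 0.0253, 0.0826]
eef_rot: [-0.0, 1.0, 0.0, 0.002]
ft_force: [6.9, -0.4, 0.3]
grip_width: 0.0629
finger_force: 67.1
```

Request:
drive_tool:
  moves: [0.5, -1, 0, 0, 0, 0.5, -2, 0, 0, 0, 0.5, -3, 0, 0, 0, 0.5, -3, 0, 0, 0]

```text
clock: 22.1
eef_pos: [0.4875, 0.0253, 0.0831]
eef_rot: [-0.001, 1.0, -0.0, 0.004]
ft_force: [20.2, -0.0, -10.1]
grip_width: 0.0627
finger_force: 67.9
```

Request:
drive_tool:
  moves: [0.5, 3, 0, 0, 0, 0.5, 8, 0, 0, 0, 0.5, 14, 0, 0, 0, 0.5, 20, 0, 0, 0, 0.5, 26, 0, 0, 0, 0.5, 32, 0, 0, 0, 0.5, 37.5, 0, 0, 0, 0.5, 37.5, 0, 0, 0]

```text
clock: 22.9
eef_pos: [0.5204, 0.0256, 0.0826]
eef_rot: [0.0, 1.0, 0.0, -0.001]
ft_force: [-8.1, 0.1, 14.6]
grip_width: 0.0628
finger_force: 70.9
```

```bash
sed -i 's/.52,.025,.1\]/.53,.02,.1]/' v.py; python3 v.py fwd
```

```text
[0.52043526 0.02562602 0.08259033] [ 2.56419855e-04  9.99999280e-01  4.17359109e-04 -1.09566789e-03] [0.05530178 1.43174661 0.03998047] [ 0.31  0.31 -0.51  1.89  0.18  0.99 -1.85]
```

View pics/fwd.png

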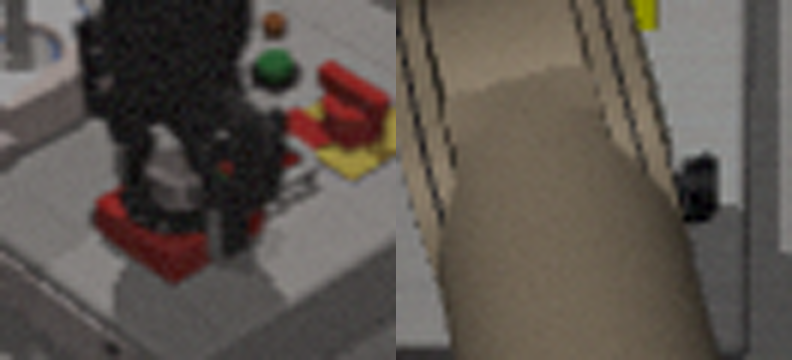

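Request:
drive_tool:
  moves: [0.5, 2, 0, -1, 0, 0.5, 2, 0, -1, 0, 0.5, 2, 3, -1, 0, 0.5, 2, 6, -1, 0, 0.5, 2, 9, -1, 0, 0.5, 2, 12, -1, 0]

```text
clock: 23.6
eef_pos: [0.5232, 0.013, 0.0826]
eef_rot: [-0.0, 1.0, 0.0, -0.0]
ft_force: [-0.4, 1.8, -0.6]
grip_width: 0.0628
finger_force: 68.8
```

Request:
drive_tool:
  moves: [0.5, 0, 5, 0, 0, 0.5, 0, 10, 0, 0, 0.5, 0, 15, 0, 0, 0.5, 0, 20, 0, 0, 0.5, 0, 25, 0, 0, 0.5, 0, 29, 0, 0, 0.5, 0, 29, 0, 0]

```text
clock: 24.3
eef_pos: [0.5232, -0.0168, 0.0827]
eef_rot: [0.0, 1.0, -0.0, -0.0]
ft_force: [-0.2, -0.6, -3.8]
grip_width: 0.0625
finger_force: 68.7
```

Request:
drive_tool:
  moves: [0.5, 0, 0, -8, 0, 0.5, 0, 0, -20, 0, 0.5, 0, 0, -40, 0, 0.5, 0, 0, -65, 0, 0.5, 0, 0, -90, 0, 0.5, 0, 0, -110, 0, 0.5, 0, 0, -120, 0, 0.5, 0, 0, -125, 0, 0.5, 0, 0, -125, 0, 0.5, 0, 0, -125, 0, 0.5, 0, 0, -125, 0, 0.5, 0, 0, -125, 0, 0.5, 0, 0, -125, 0]

```text
clock: 25.6
eef_pos: [0.5231, -0.0156, 0.2074]
eef_rot: [-0.0, 1.0, 0.0, -0.0]
ft_force: [-0.6, 0.2, -5.3]
grip_width: 0.0629
finger_force: 68.5
```

Run:
```python
from h import *
o=ctrl.observe(); print(o['eef_pos'],o['ft_force'],o['qvel'].round(3).max())
p,d=cam('side'); cam('top'); k=proj('side',[[.53,-.017,.19]])[0].astype(int)
cv2.imwrite('pics/end.png',cv2.resize(p[k[1]-60:k[1]+60,k[0]-70:k[0]+70,::-1],None,fx=4,fy=4,interpolation=cv2.INTER_CUBIC))
```

```text
[ 0.52311161 -0.01562259  0.20736382] [-0.63060645  0.22991002 -5.3485329 ] 0.002
```

View pics/end.png

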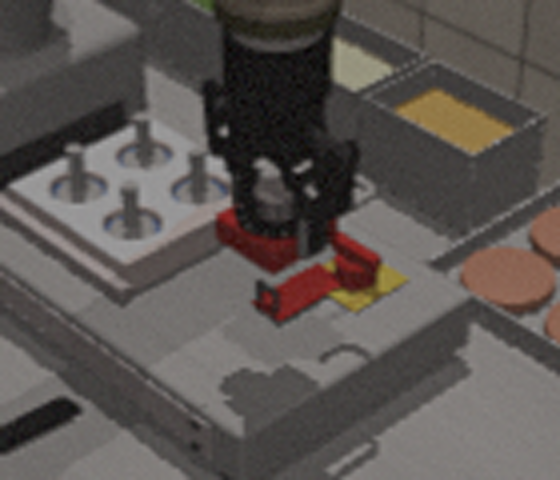

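The picture shows the lock held level in the gripper (around 270,235), clear of the free staple (268,297). The shackle's bow is out at (370,195), and all four plungers are seated.

```bash
python3 -c "
from cell import ctrl
print(ctrl.job_done())"
```

```text
the job is handed in; nothing more can be done
None
```

I handed the job in with both plungers seated and let go, and the padlock dialled open, unhooked and held level about 12 cm above the panel; the hand-in call returned no verdict.

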